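# Stand the stock tablet on the bench mat

### The arm

A 6-joint arm with a two-finger parallel gripper is mounted at the origin on the work surface. World frame = base frame: x ahead of the robot, y to its left, z up, the work surface at z = 0. Lengths are in m, angles in rad, forces in N, time in s.
With the tool pointing down it reaches from about 0.25 to 0.725 m from the base axis. Payload 4 kg.
Tool frame: the origin (TCP) lies midway between the tips of the shut fingers; the grasp point (between the pads) lies 19 mm behind it; z points along the fingers, y is the line along which they close (so a half turn about z gives the same grasp; the last joint's range is limited). The gripper opens to 85 mm and grips with 20 to 120 N. Pads are 22 mm wide; open, the fingers measure 114 mm over their backs; the gripper's body (76 mm by 85 mm) begins 54 mm behind the grasp point. The pads swing forward as they close: fully open they stand 13 mm farther back than shut.
Start: joints at [0, 0.241, 0.005, 1.335, 0, 1.571], TCP at [0.5, -0, 0.231] pointing down, gripper open.
Joint ranges: [-2.72, 2.72], [-1.05, 1.87], [-1.09, 1.28], [-1.99, 2.15], [-1.42, 1.44], [-3.14, 3.14]. Speed limits (rad/s): [2.79, 2.79, 3.14, 3.14, 3.14, 3.14].

### API

Orientations are given as a unit quaternion [x, y, z, w].
In Python, from workcell import bot gives the robot as it stands. The module is installed in compiled form; this text tells all that it offers.
- The arm moves only by the tool jog_arm, never from a script. Its argument "deltas" is a list of rows, each an object with "fingers": the opening, from 0 (shut) to 1 (fully open); "delta_pos": the shift along the tool's x, y, z normalised to -1 to 1, where 1 is 300 mm, a list of three; "yaw": the turn about the tool's z normalised to -1 to 1, where 1 is pi/4 rad. A call has 1 to 12 rows; each row is the pose to reach, as a shift and turn from the pose commanded when the call began, along the tool's axes at that moment; what a row does not reach only later rows make up. A row lasts 1/10 s, in which the tool goes at most 50 mm and 8.59 degrees, less where a joint would pass 70% of its speed; a pose out of reach is approached as far as the arm can. A call with a number of a shift or a turn outside -1 to 1 is refused whole. A call with a gripper value outside its range is refused whole. The fingers move at their own pace and stop on an object; the grip force is fixed at half the most. Time passes only in rows, so rows that repeat a pose let the fingers close. It gives the time, the measured TCP pose, the force, the opening and the grip force at its end, in the units of the state.
- bot.get_obs(): the state, without advancing time (a new reading comes with each control period).
- bot.camera(name): name is "scene" or "side" or "wrist"; returns a dict with "image" (480x640x3 uint8, red, green, blue), "range_z" (480x640 float32, m along the optical axis (not along the pixel's ray), 0 where there is no reading), "fx", "fy", "cx", "cy" (pixels), "distortion" ([k1, k2, p1, p2, k3] as OpenCV has them; the pictures are not rectified), "rvec" (rotation vector, rad) and "tvec" (3), from world to camera coordinates, as OpenCV has them. Camera axes: x right, y down, z forward; pixel columns grow to the right and rows downward; lengths in m; the calibration is good to about 2 mm. A picture is of the moment at which its call begins.
- bot.job_done(): hands the job in; it is judged then, once.
The state is a dict: "clock": time; "joint_pos": joint angles; "joint_vel": joint speeds; "tau": joint torques, N m; "eef_pos": TCP position; "tool_rot": TCP orientation; "ft_force": force on the tool from outside, world axes, zero at the start; "ft_torque": the same for the moment, N m; "grip_width": finger opening in m; "grasp_force": force on a finger pad.
Only numpy, scipy, OpenCV 4.12 (cv2) and the standard library are available. Lean on these libraries where they do the work, as an engineer would, in place of code of your own. Each camera call takes 0.05 s, during which the arm holds its last target. There are 200 camera calls.

### The job

The stockroom tablet is parked face down on its sloping cradle. While it still sits in the cradle, swing the stand on its back all the way out; then take the tablet out and, without a bump, stand it up on the middle of the bench mat, resting on its lower edge and its stand, screen towards the robot and square with the mat. Let go of it and leave the other things on the bench where they are.

Things in the scene. Friction and masses are not known exactly. Their poses are not given: they have to be found in the camera images.
- tablet_center (a point): Centre of the black tablet, a panel 180 wide, 130 tall, 12 mm thick, about 0.55 kg. Axes: +z up the panel to its upper edge, +x out of its back (the stand's side), -x out of the dark screen, y along its width. Parked, it leans 40 degrees from vertical, back upwards, upper edge nearer the robot, with finger room over and under its upper 50 mm. Standing on its stand it leans back about 20 degrees
- tablet_bottom (a point): Middle of the tablet's lower edge (half-way through the thickness), same axes as tablet_center; 65 mm below it along the panel
- leg_hinge (a point): The stand's hinge line on the tablet's back (parallel to the tablet's y), in tablet axes 30 mm above the centre and 9 mm out along +x
- leg_foot (a point): Centre of the bar at the free end of the aluminium stand: 36 wide (along y), 14 deep (out of the back), 12 mm tall, 87 mm from the hinge line. A flat strut 30 wide, 4 thick joins them. Folded, it lies on the back just above the lower edge, 14 mm proud, with room at both ends to pinch it. Axes turn with the stand: x out of its outer face, -z from hinge to foot
- leg (a joint): Angle of the stand: 0 folded flat on the back, 0.70 rad fully out against its stop. The foot swings away from the back, about the hinge line. Stiff hinge (about 0.07 N m of friction, some 0.8 N at the foot): it stays where it is left. It may start slightly ajar. Only its weight and the lips keep the tablet in the cradle: pulling past the stop lifts it
- mat: Grey bench mat, fixed, 200 (x) by 280 (y) by 4 mm thick; origin at the middle of its underside, top 4 mm above the bench; its -x long edge is the one nearest the robot
- mat_near (a point): Middle of the mat's long edge nearest the robot, on its top surface (100 mm from the mat's middle); the screen must face this way
- cradle_seat (a point): Where tablet_bottom rests in the white steel cradle (fixed; base 130 by 184 mm). A ledge carries the lower edge, a rest 150 wide the screen side up to 80 mm from the lower edge; two lips 16 mm high hold the lower edge near its ends (68 to 92 mm from the middle). The tablet comes out upwards along the panel
- cone: Bystander: upright white thread cone, 60 mm across its foot and 92 tall; origin at its underside
- jar: Bystander: small jar, 56 mm across and 70 tall; origin at its underside
- carton: Bystander: small white carton 60 by 100 by 50 mm tall; origin at its underside
There are look-alikes about, which are no part of the job. Several things look just like the part that bears cradle_seat: the one meant starts farthest to the robot's right. Of the things that look like the part that bears tablet_center, the larger one is meant.

How it is judged:
On the way:
1. the stand is swung fully out (over 0.60 rad) while the tablet still sits in its cradle (lower edge within 20 mm of its seat) (value of joint leg above 0.6 rad and distance between tablet_bottom and cradle_seat below 0.02 m), for 0.2 s.
At the end, for the whole second after the job is handed in: The tablet stands at rest on the mat on its lower edge and opened stand (over 0.60 rad), leaning back 11 to 27 degrees, screen to the near side, within 17 degrees of square with the mat and 45 mm of its middle sideways, lower edge and foot both on the mat (value of joint leg above 0.6 rad and angle between tablet_center's own z axis and vertical between 0.2 and 0.47 rad and height (world z) of tablet_bottom below 0.012 m and height (world z) of leg_foot below 0.02 m and x of tablet_bottom in the frame of mat above -0.09 m and x of leg_foot in the frame of mat below 0.092 m and y of tablet_center in the frame of mat between -0.045 and 0.045 m and angle between the y axis of tablet_center and the y axis of mat, either way round below 0.3 rad and x of mat_near in the frame of tablet_bottom below 0 m and contact force between tablet and mat above 1 N and linear speed of tablet below 0.02 m/s and angular speed of tablet below 0.1 rad/s); the robot touches nothing.
It fails at once if the tablet is dropped or banged down (comes within 25 mm of standing height at over 0.4 m/s, away from the cradle) (height (world z) of tablet_bottom below 0.032 m and linear speed of tablet above 0.4 m/s and distance between tablet_bottom and cradle_seat above 0.12 m).
It fails at once if a bystander is pushed more than 30 mm (distance of any of cone, jar, carton from where it was at the start of the episode above 0.03 m).
It also fails if it takes over 54 s, if anything falls off the work surface, if the arm or the gripper's body presses on something with over 40 N, if the wrist force passes 120 N, or if a joint passes its speed limit or range.

## Working session

There is one attempt and no reset: what is moved stays moved. The work goes in short steps, Python scripts to look and compute and a tool call to move; the robot and the scene stay as the last step left them, time stands still between calls to the robot, and variables do not carry over. Pictures are saved under pics/ and viewed, at most 10 in all, crops included, and the job is handed in when it is done.

Besides the shell and the picture viewer there is one more tool, called as name([rows], argument=value, ...), one row to a line, values as JSON. jog_arm: Moves the arm, as the interface text tells. Scaled input: -1 to 1 covers 300 mm each way for a shift and pi/4 rad each way for a turn. Its arguments: {"type":"object","properties":{"deltas":{"type":"array","items":{"type":"object","properties":{"fingers":{"type":"number"},"delta_pos":{"type":"array","items":{"type":"number"}},"yaw":{"type":"number"}}}}},"required":["deltas"]}

```bash
mkdir -p pics; cat > h.py <<'E'
import numpy as np, cv2
from workcell import bot
def cam(n):
    c=bot.camera(n); c['R']=cv2.Rodrigues(np.array(c['rvec'],float))[0]; c['K']=np.array([[c['fx'],0,c['cx']],[0,c['fy'],c['cy']],[0,0,1]]); return c
def cloud(c):
    h,w=c['range_z'].shape; u,v=np.meshgrid(np.arange(w),np.arange(h))
    p=cv2.undistortPoints(np.stack([u,v],-1).reshape(-1,1,2).astype(np.float64),c['K'],np.array(c['distortion'],float)).reshape(h,w,2)
    z=c['range_z'][...,None]; P=np.concatenate([p*z,z],-1)
    P=(P-np.array(c['tvec']).ravel())@c['R']; P[c['range_z']<=0]=np.nan; return P
def proj(c,X): return cv2.projectPoints(np.array(X,float).reshape(-1,1,3),np.array(c['rvec'],float),np.array(c['tvec'],float),c['K'],np.array(c['distortion'],float))[0].reshape(-1,2)
def save(c,n): cv2.imwrite('pics/'+n,c['image'][...,::-1])
E
python3 - <<'E'
from h import *
for n in('scene','side'):
    c=cam(n); save(c,n+'0.png'); np.savez(n+'0.npz',P=cloud(c),I=c['image']); print(n,-c['R'].T@np.array(c['tvec']).ravel())
print(bot.get_obs())
E
```

```text
scene [ 1.41932282 -0.38176724  0.88033694]
side [0.10969899 0.80353838 0.70987734]
{'clock': 0.1, 'joint_pos': array([-2.50766958e-05,  2.41389379e-01,  3.90001130e-03,  1.33519386e+00,
       -7.48284019e-06,  1.57079292e+00]), 'joint_vel': array([-0.00163925, -0.00184231,  0.00382075,  0.00050636,  0.00061053,
        0.00085053]), 'tau': array([-3.57412864e-04, -3.73140085e+01,  2.53010201e+01,  1.07858295e-02,
        2.43542411e-05, -2.54672034e-05]), 'eef_pos': array([ 4.99456307e-01, -1.47957559e-05,  2.30491799e-01]), 'tool_rot': array([ 7.07114124e-01,  7.07098809e-01, -6.69754831e-04, -6.64482671e-04]), 'ft_force': array([-1.38063138,  0.14351508,  0.8322966 ]), 'ft_torque': array([ 0.0228175 ,  0.0426408 , -0.06273307]), 'grasp_force': 0.0, 'grip_width': 0.0858804666513732}
```

View pics/scene0.png

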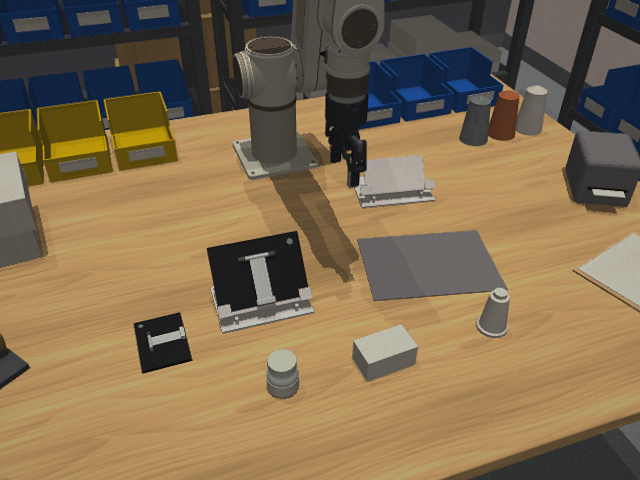

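View pics/side0.png

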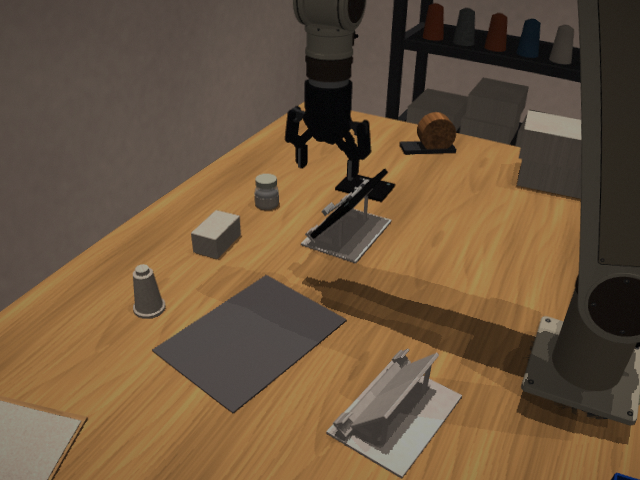

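The scene view shows two cradle look-alikes: (262,280), which holds the large tablet, and (395,182), which is empty. Image left is the robot's right (−y), so the one at (262,280) is meant. The tablet look-alikes are the large one at (258,270) and the small flat one at (163,342), so the large one is meant. The mat is at (432,265), the jar at (283,373), the carton at (385,352) and the cone at (494,312). The side view confirms this layout.

```bash
python3 - <<'E'
from h import *
d=np.load('scene0.npz');P,I=d['P'],d['I']
cv2.imwrite('pics/crop0.png',cv2.resize(I[215:385,110:340,::-1],None,fx=3.3,fy=3.3,interpolation=cv2.INTER_CUBIC))
for n,(u,v) in dict(jar=(283,360),carton=(385,340),cone=(497,293),crB=(395,175)).items(): print(n,P[v,u].round(3))
hsv=I.astype(int); sat=hsv.max(-1)-hsv.min(-1); g=I.mean(-1)
# mat
m=(abs(P[...,2]-.004)<.006)&(sat<25); n,l,s,c=cv2.connectedComponentsWithStats(m.astype(np.uint8)); k=l[265,432]
q=P[l==k]; print('mat',cv2.minAreaRect(q[:,:2].astype(np.float32)),np.nanmedian(q[:,2]),q.min(0),q.max(0))
# tablet dark
box=np.zeros_like(m); box[225:335,195:325]=1
t=box&(g<45)&(P[...,2]>.02); q=P[t]; q=q[np.isfinite(q).all(1)]
c0=np.median(q,0)
for _ in range(4):
    w=q[abs((q-c0)@np.linalg.svd(q-c0,full_matrices=False)[2][2])<.004]; c0=w.mean(0); q=w
nv=np.linalg.svd(q-c0,full_matrices=False)[2][2]; nv*=np.sign(nv[2]); print('n',nv,'elev',np.degrees(np.arcsin(nv[2])),len(q),'heading',np.degrees(np.arctan2(nv[1],nv[0])))
h=np.array([nv[0],nv[1],0]);h/=np.linalg.norm(h); yv=np.cross([0,0,1],h); zv=np.cross(nv,yv)
a=(q-c0)@yv;b=(q-c0)@zv
print('y range',np.percentile(a,[.5,99.5]),'z range',np.percentile(b,[.3,99.7]))
am=(np.percentile(a,.3)+np.percentile(a,99.7))/2
top=np.percentile(b,99.7); C=c0+am*yv+(top-.065)*zv-.006*nv
print('C',C,'bottom',C-.065*zv,'top',C+.065*zv); 
# light on-back points in tablet coords
t=box&(g>90)&(P[...,2]>.02); r=(P[t]-C); R=np.stack([nv,yv,zv],1); r=r@R
s=r[(abs(r[:,1])<.017)]
for z in np.arange(-.07,.05,.01):
    w=s[(s[:,2]>z)&(s[:,2]<z+.01)]
    if len(w): print(round(z,3),len(w),np.median(w[:,0]).round(4),np.percentile(w[:,0],95).round(4),w[:,1].min().round(3),w[:,1].max().round(3))
np.savez('tab.npz',C=C,R=R)
E
```

```text
jar [ 0.755 -0.205  0.071]
carton [nan nan nan]
cone [0.752 0.208 0.094]
crB [0.272 0.231 0.054]
mat ((0.5446739792823792, 0.18658879399299622), (0.281384140253067, 0.20705285668373108), 77.07467651367188) 0.005153002432010813 [ 0.41516225  0.02902083 -0.00101479] [0.67409933 0.34220223 0.00997835]
n [ 0.76358141 -0.0246247   0.64524185] elev 40.18381117140019 4377 heading -1.8470883335776034
y range [-0.08531407  0.09149757] z range [-0.06647476  0.05962088]
C [ 0.53412578 -0.18735553  0.0779059 ] bottom [ 0.57604471 -0.18870737  0.02824731] top [ 0.49220685 -0.18600369  0.12756449]
-0.07 45 0.0065 0.0109 -0.016 0.017
-0.06 93 0.0258 0.0295 -0.017 0.017
-0.05 89 0.0166 0.026 -0.015 0.017
-0.04 81 0.0146 0.0177 -0.014 0.015
-0.03 80 0.0145 0.0186 -0.014 0.015
-0.02 78 0.0144 0.0176 -0.014 0.017
-0.01 81 0.0135 0.0168 -0.015 0.016
0.0 80 0.0129 0.0182 -0.015 0.016
0.01 78 0.012 0.0166 -0.014 0.015
0.02 83 0.0116 0.016 -0.016 0.016
0.03 55 0.0118 0.0154 -0.017 0.017
```

View pics/crop0.png

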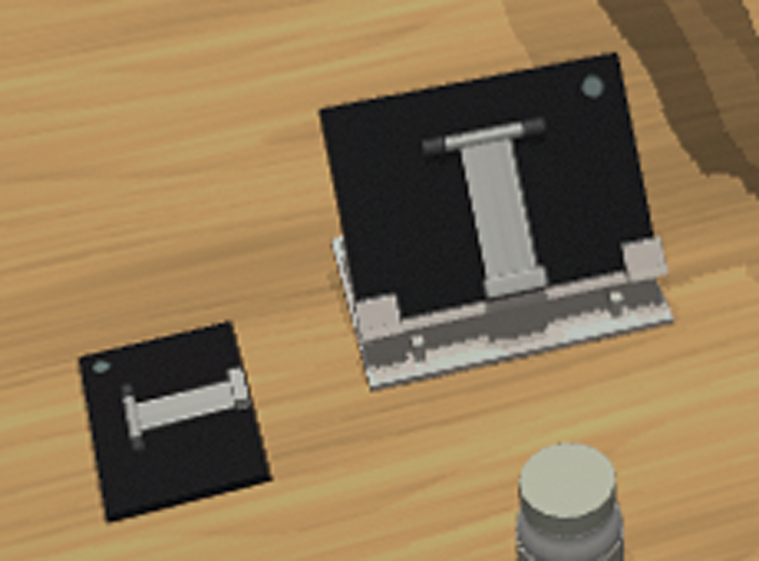

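The crop confirms both choices. The large tablet sits in the cradle farthest to the robot's right, with its stand slightly ajar and its foot bar at crop (516,280). I'll go above the foot first.

jog_arm([
  {"delta_pos": [-0.63, 0.28, 0.2], "yaw": -1, "fingers": 0.75},
  {"delta_pos": [-0.63, 0.28, 0.2], "yaw": -1, "fingers": 0.75},
  {"delta_pos": [-0.63, 0.28, 0.2], "yaw": -1, "fingers": 0.75},
  {"delta_pos": [-0.63, 0.28, 0.2], "yaw": -1, "fingers": 0.75},
  {"delta_pos": [-0.63, 0.28, 0.2], "yaw": -1, "fingers": 0.75},
  {"delta_pos": [-0.63, 0.28, 0.2], "yaw": -1, "fingers": 0.75},
])

```text
clock: 0.7
eef_pos: [0.5836, -0.1921, 0.1683]
tool_rot: [0.383, 0.924, -0.0, -0.002]
ft_force: [-0.6, 0.7, 0.6]
grip_width: 0.0641
grasp_force: 0.0
```

jog_arm([
  {"delta_pos": [0, 0, 0], "yaw": -0.96, "fingers": 0.75},
  {"delta_pos": [0, 0, 0], "yaw": -0.96, "fingers": 0.75},
  {"delta_pos": [0, 0, 0], "yaw": -0.96, "fingers": 0.75},
  {"delta_pos": [0, 0, 0], "yaw": -0.96, "fingers": 0.75},
  {"delta_pos": [0, 0, 0], "yaw": -0.96, "fingers": 0.75},
  {"delta_pos": [0, 0, 0], "yaw": -0.96, "fingers": 0.75},
  {"delta_pos": [0, 0, 0], "yaw": -0.96, "fingers": 0.75},
])

```text
clock: 1.4
eef_pos: [0.5837, -0.1889, 0.1708]
tool_rot: [0.017, 1.0, 0.0, -0.0]
ft_force: [0.8, 0.9, 0.2]
grip_width: 0.0639
grasp_force: 0.0
```

```bash
cat >> h.py <<'E'
from scipy.spatial.transform import Rotation as Ro
def to(target):  # normalised tool shift to a world point
    o=bot.get_obs(); R=Ro.from_quat(o['tool_rot']).as_matrix(); return (R.T@(np.array(target)-o['eef_pos'])/.3).round(3)
def st():
    o=bot.get_obs(); R=Ro.from_quat(o['tool_rot']).as_matrix()
    print('t',round(o['clock'],2),'tcp',o['eef_pos'].round(4),'toolx',R[:,0].round(3),'tooly',R[:,1].round(3),'w',round(o['grip_width'],4),'gf',round(o['grasp_force'],1),'F',o['ft_force'].round(1),'j',o['joint_pos'].round(2))
E
python3 - <<'E'
from h import *
st()
c=cam('wrist'); save(c,'w1.png'); P=cloud(c); T=np.load('tab.npz'); C,R=T['C'],T['R']
L=(P-C)@R; I=c['image']; g=I.mean(-1)
m=(abs(L[...,1])<.03)&(L[...,0]>.008)&(L[...,0]<.05)&(g>80)&(L[...,2]<.045)&(L[...,2]>-.09)
q=L[m]; print(len(q))
for z in np.arange(-.08,.05,.01):
    w=q[(q[:,2]>z)&(q[:,2]<z+.01)]
    if len(w): print(round(z,3),len(w),np.median(w[:,0]).round(4),w[:,0].max().round(4),w[:,1].min().round(3),w[:,1].max().round(3))
E
```

```text
t 1.4 tcp [ 0.5837 -0.1889  0.1708] toolx [-0.999  0.034  0.001] tooly [0.034 0.999 0.   ] w 0.0639 gf 0.0 F [0.8 0.9 0.2] j [-0.31  0.5   0.22  1.3  -0.   -0.28]
4246
-0.06 259 0.0251 0.0262 -0.015 0.021
-0.05 678 0.0179 0.0259 -0.015 0.02
-0.04 259 0.0145 0.0156 -0.012 0.017
-0.03 285 0.0139 0.015 -0.012 0.017
-0.02 317 0.0133 0.0145 -0.012 0.017
-0.01 353 0.0127 0.014 -0.012 0.017
-0.0 397 0.012 0.0132 -0.013 0.017
0.01 450 0.0114 0.0127 -0.012 0.017
0.02 426 0.0109 0.0121 -0.02 0.024
0.03 822 0.0112 0.0136 -0.02 0.025
```

View pics/w1.png

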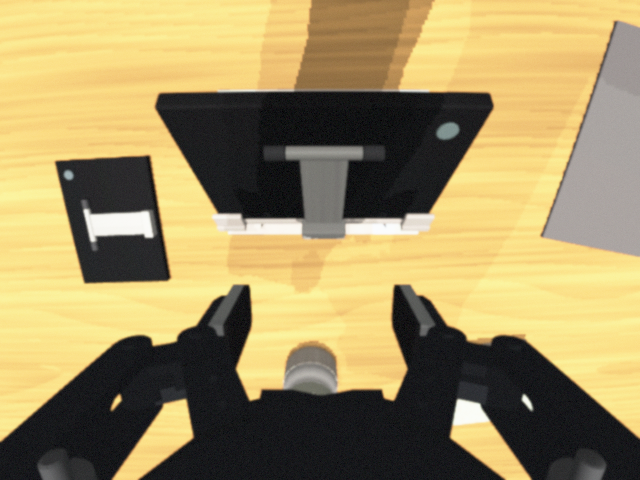

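The wrist view shows the foot bar at (323,228), the hinge at (324,153) and the lips at (228,222) and (418,222). The fingers are already square with the tablet.

```bash
python3 - <<'E'
from h import *
T=np.load('tab.npz'); C,R=T['C'],T['R']; C=C+R@[0,.0025,0]; np.savez('tab.npz',C=C,R=R)
H=np.array([.009,0,.03]); f=lambda p:C+R@(H+[.004*np.cos(p)+.087*np.sin(p),0,-.087*np.cos(p)+.004*np.sin(p)])
F0=f(.06); print('foot',F0,'top edge',C+R@[0,0,.065])
print('to', to(F0+[0,0,-.010]))
Rt=Ro.from_quat(bot.get_obs()['tool_rot']).as_matrix()
for p in np.arange(.06,.75,.08): print(round(p,2),(Rt.T@(f(p)-F0)/.3).round(3), f(p).round(3))
E
```

```text
foot [ 0.58461495 -0.18648245  0.04641162] top edge [ 0.49228743 -0.18350499  0.12756449]
to [-0.003  0.008  0.448]
0.06 [0. 0. 0.] [ 0.585 -0.186  0.046]
0.14 [-0.015  0.    -0.017] [ 0.589 -0.187  0.052]
0.22 [-0.029  0.    -0.036] [ 0.593 -0.187  0.057]
0.3 [-0.042  0.    -0.056] [ 0.597 -0.187  0.063]
0.38 [-0.052  0.    -0.076] [ 0.6   -0.187  0.069]
0.46 [-0.062  0.    -0.098] [ 0.603 -0.187  0.076]
0.54 [-0.069  0.    -0.12 ] [ 0.605 -0.187  0.082]
0.62 [-0.074  0.    -0.142] [ 0.607 -0.187  0.089]
0.7 [-0.078  0.    -0.165] [ 0.608 -0.187  0.096]
```

jog_arm([
  {"delta_pos": [-0.003, 0.008, 0.15], "yaw": 0, "fingers": 0.75},
  {"delta_pos": [-0.003, 0.008, 0.3], "yaw": 0, "fingers": 0.75},
  {"delta_pos": [-0.003, 0.008, 0.4], "yaw": 0, "fingers": 0.7},
  {"delta_pos": [-0.003, 0.008, 0.445], "yaw": 0, "fingers": 0.65},
  {"delta_pos": [-0.003, 0.008, 0.445], "yaw": 0, "fingers": 0.5},
  {"delta_pos": [-0.003, 0.008, 0.445], "yaw": 0, "fingers": 0.4},
  {"delta_pos": [-0.003, 0.008, 0.445], "yaw": 0, "fingers": 0.4},
  {"delta_pos": [-0.003, 0.008, 0.445], "yaw": 0, "fingers": 0.4},
])

```text
clock: 2.25
eef_pos: [0.5863, -0.1872, 0.0394]
tool_rot: [0.016, 1.0, -0.001, 0.002]
ft_force: [0.8, -1.6, -0.5]
grip_width: 0.0348
grasp_force: 36.7
```

```bash
python3 -c "
from h import *
st(); c=cam('side'); cv2.imwrite('pics/s1.png',cv2.resize(c['image'][130:290,240:440,::-1],None,fx=3.5,fy=3.5,interpolation=cv2.INTER_CUBIC))"
```

```text
t 2.25 tcp [ 0.5863 -0.1872  0.0394] toolx [-0.999  0.032 -0.003] tooly [ 0.032  0.999 -0.001] w 0.0348 gf 36.7 F [ 0.8 -1.6 -0.5] j [-0.31  0.6   0.04  1.   -0.   -0.28]
```

View pics/s1.png

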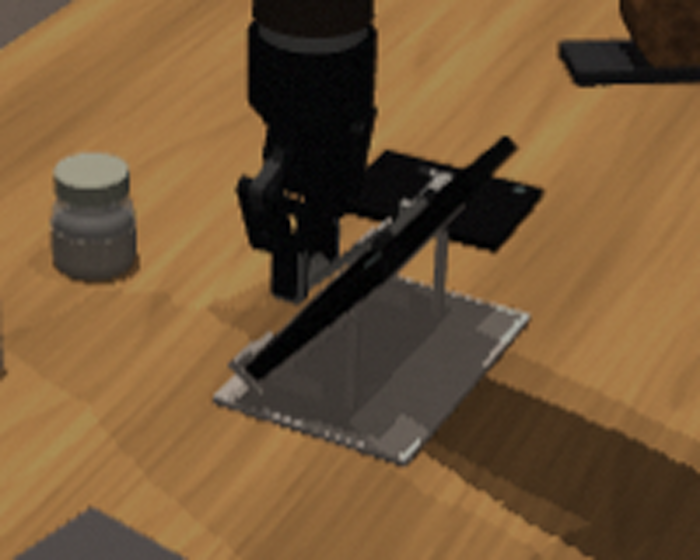

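jog_arm([
  {"delta_pos": [-0.008, 0, -0.008], "yaw": 0, "fingers": 0.41},
  {"delta_pos": [-0.015, 0, -0.017], "yaw": 0, "fingers": 0.41},
  {"delta_pos": [-0.022, 0, -0.026], "yaw": 0, "fingers": 0.41},
  {"delta_pos": [-0.029, 0, -0.036], "yaw": 0, "fingers": 0.41},
  {"delta_pos": [-0.036, 0, -0.046], "yaw": 0, "fingers": 0.41},
  {"delta_pos": [-0.042, 0, -0.056], "yaw": 0, "fingers": 0.41},
  {"delta_pos": [-0.047, 0, -0.066], "yaw": 0, "fingers": 0.41},
  {"delta_pos": [-0.052, 0, -0.076], "yaw": 0, "fingers": 0.41},
])

```text
clock: 3.1
eef_pos: [0.6005, -0.1873, 0.0609]
tool_rot: [0.016, 1.0, -0.0, -0.0]
ft_force: [-3.7, -2.9, -2.8]
grip_width: 0.0352
grasp_force: 28.4
```

```bash
cat >> h.py <<'E'
def tabfit(name='scene'):
    "leg and panel measured in the parked tablet frame"
    c=cam(name); P=cloud(c); T=np.load('tab.npz'); L=(P-T['C'])@T['R']; g=c['image'].mean(-1)
    q=L[(abs(L[...,0]-.006)<.03)&(abs(abs(L[...,1])-.05)<.03)&(L[...,2]>-.04)&(L[...,2]<.1)&(g<50)]
    print('panel: n',len(q),'x',np.polyfit(q[:,2],q[:,0],1).round(4),'top z',np.percentile(q[:,2],99.5).round(4))
    q=L[(abs(L[...,1])<.013)&(L[...,0]>.008)&(L[...,0]<.09)&(abs(L[...,2])<.06)&(g>70)]
    for z in np.arange(-.06,.04,.01):
        w=q[abs(q[:,2]-z-.005)<.005]
        if len(w)>4: print('  leg',round(z+.005,3),len(w),np.median(w[:,0]).round(4))
    return c
E
python3 -c "
from h import *
st(); tabfit('scene')"
```

```text
t 3.1 tcp [ 0.6005 -0.1873  0.0609] toolx [-1.     0.032  0.   ] tooly [ 0.032  1.    -0.   ] w 0.0352 gf 28.4 F [-3.7 -2.9 -2.8] j [-0.3   0.61  0.11  1.07 -0.   -0.27]
panel: n 1572 x [0.0226 0.0072] top z 0.065
  leg -0.055 23 0.0534
  leg -0.045 78 0.0498
  leg -0.035 73 0.0374
  leg -0.025 67 0.0332
  leg -0.015 51 0.0292
```

jog_arm([
  {"delta_pos": [-0.005, 0, -0.011], "yaw": 0, "fingers": 0.41},
  {"delta_pos": [-0.01, 0, -0.022], "yaw": 0, "fingers": 0.41},
  {"delta_pos": [-0.014, 0, -0.033], "yaw": 0, "fingers": 0.41},
  {"delta_pos": [-0.017, 0, -0.044], "yaw": 0, "fingers": 0.41},
  {"delta_pos": [-0.02, 0, -0.055], "yaw": 0, "fingers": 0.41},
  {"delta_pos": [-0.022, 0, -0.066], "yaw": 0, "fingers": 0.41},
  {"delta_pos": [-0.025, 0, -0.078], "yaw": 0, "fingers": 0.41},
  {"delta_pos": [-0.026, 0, -0.09], "yaw": 0, "fingers": 0.41},
  {"delta_pos": [-0.026, 0, -0.09], "yaw": 0, "fingers": 0.41},
])

```text
clock: 4.05
eef_pos: [0.609, -0.1872, 0.0884]
tool_rot: [0.016, 1.0, 0.0, 0.001]
ft_force: [-2.7, -2.1, -1.3]
grip_width: 0.0351
grasp_force: 27.4
```

```bash
python3 -c "
from h import *
st(); tabfit('scene')"
```

```text
t 4.05 tcp [ 0.609  -0.1872  0.0884] toolx [-1.     0.031 -0.001] tooly [0.031 1.    0.   ] w 0.0351 gf 27.4 F [-2.7 -2.1 -1.3] j [-0.3   0.6   0.17  1.14  0.   -0.27]
panel: n 1673 x [0.0283 0.008 ] top z 0.065
  leg -0.045 12 0.0709
  leg -0.035 75 0.0754
  leg -0.025 83 0.0589
  leg -0.015 70 0.0509
  leg -0.005 58 0.0423
  leg 0.005 26 0.036
```

jog_arm([
  {"delta_pos": [-0.002, 0, -0.006], "yaw": 0, "fingers": 0.41},
  {"delta_pos": [-0.002, 0, -0.01], "yaw": 0, "fingers": 0.41},
  {"delta_pos": [-0.002, 0, -0.01], "yaw": 0, "fingers": 0.41},
  {"delta_pos": [-0.002, 0, -0.01], "yaw": 0, "fingers": 0.41},
])

```text
clock: 4.5
eef_pos: [0.6083, -0.1869, 0.0899]
tool_rot: [0.016, 1.0, 0.0, -0.001]
ft_force: [-3.8, -1.4, -4.1]
grip_width: 0.0349
grasp_force: 26.9
```

```bash
python3 -c "
from h import *
st(); tabfit('scene')"
```

```text
t 4.5 tcp [ 0.6083 -0.1869  0.0899] toolx [-1.     0.031  0.002] tooly [0.031 1.    0.001] w 0.0349 gf 26.9 F [-3.8 -1.4 -4.1] j [-0.3   0.6   0.17  1.15  0.   -0.27]
panel: n 1685 x [0.0176 0.0074] top z 0.065
  leg -0.045 5 0.0669
  leg -0.035 74 0.0755
  leg -0.025 84 0.061
  leg -0.015 71 0.0506
  leg -0.005 58 0.0431
  leg 0.005 34 0.0352
```

jog_arm([
  {"delta_pos": [0, 0, 0], "yaw": 0, "fingers": 0.6},
  {"delta_pos": [0, 0, 0], "yaw": 0, "fingers": 0.7},
  {"delta_pos": [0, 0, -0.15], "yaw": 0, "fingers": 0.7},
  {"delta_pos": [0, 0, -0.33], "yaw": 0, "fingers": 0.8},
  {"delta_pos": [0.1, 0, -0.33], "yaw": 1, "fingers": 1},
  {"delta_pos": [0.2, 0, -0.33], "yaw": 1, "fingers": 1},
  {"delta_pos": [0.36, 0, -0.33], "yaw": 1, "fingers": 1},
  {"delta_pos": [0.36, 0, -0.33], "yaw": 1, "fingers": 1},
  {"delta_pos": [0.36, 0, -0.33], "yaw": 1, "fingers": 1},
  {"delta_pos": [0.36, 0, -0.33], "yaw": 1, "fingers": 1},
])

```text
clock: 5.55
eef_pos: [0.5021, -0.1841, 0.1915]
tool_rot: [0.399, 0.917, 0.001, 0.002]
ft_force: [1.3, -0.4, 0.5]
grip_width: 0.0857
grasp_force: 0.0
```

jog_arm([
  {"delta_pos": [0, 0, 0], "yaw": 1, "fingers": 1},
  {"delta_pos": [0, 0, 0], "yaw": 1, "fingers": 1},
  {"delta_pos": [0, 0, 0], "yaw": 1, "fingers": 1},
  {"delta_pos": [0, 0, 0], "yaw": 1, "fingers": 1},
  {"delta_pos": [0, 0, 0], "yaw": 1, "fingers": 1},
  {"delta_pos": [0, 0, 0], "yaw": 1, "fingers": 1},
])

```text
clock: 6.15
eef_pos: [0.5026, -0.1841, 0.1912]
tool_rot: [0.719, 0.695, 0.001, 0.002]
ft_force: [0.2, -0.3, 0.3]
grip_width: 0.0851
grasp_force: 0.0
```

```bash
python3 -c "
from h import *
st(); tabfit('scene'); c=cam('side'); save(c,'s2.png')
T=np.load('tab.npz'); print((T['C']+T['R']@[0,0,.065]).round(4))"
```

```text
t 6.15 tcp [ 0.5026 -0.1841  0.1912] toolx [ 0.034  0.999 -0.001] tooly [ 0.999 -0.034  0.005] w 0.0851 gf 0.0 F [ 0.2 -0.3  0.3] j [-0.35  0.33  0.02  1.26  0.    1.25]
panel: n 3212 x [-0.0043  0.0061] top z 0.0651
  leg -0.035 63 0.075
  leg -0.025 87 0.0704
  leg -0.015 75 0.0509
  leg -0.005 78 0.0426
  leg 0.005 70 0.0334
  leg 0.015 73 0.0252
  leg 0.025 71 0.0161
  leg 0.035 30 0.0132
[ 0.4923 -0.1835  0.1276]
```

View pics/s2.png

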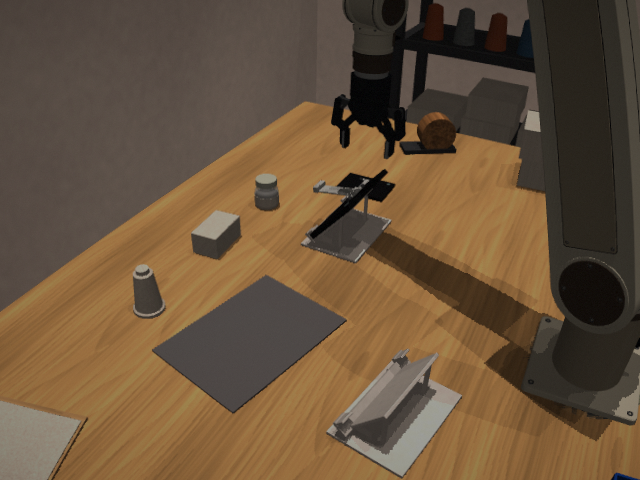

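The side view shows the stand opened at (330,188), the tablet still seated, and the gripper above the top edge at (385,172). Next I lower over the top edge and close lightly.

jog_arm([
  {"delta_pos": [0, -0.002, 0.12], "yaw": 0, "fingers": 1},
  {"delta_pos": [0, -0.002, 0.22], "yaw": 0, "fingers": 0.9},
  {"delta_pos": [0, -0.002, 0.27], "yaw": 0, "fingers": 0.7},
  {"delta_pos": [0, -0.002, 0.27], "yaw": 0, "fingers": 0.5},
  {"delta_pos": [0, -0.002, 0.27], "yaw": 0, "fingers": 0.35},
  {"delta_pos": [0, -0.002, 0.27], "yaw": 0, "fingers": 0.3},
  {"delta_pos": [0, -0.002, 0.27], "yaw": 0, "fingers": 0.3},
])

```text
clock: 6.95
eef_pos: [0.5005, -0.1843, 0.11]
tool_rot: [0.718, 0.696, 0.0, 0.001]
ft_force: [-4.1, -0.3, 3.7]
grip_width: 0.0257
grasp_force: 12.1
```

```bash
python3 -c "
from h import *
st(); tabfit('scene')"
```

```text
t 6.95 tcp [ 0.5005 -0.1843  0.11  ] toolx [ 0.031  1.    -0.001] tooly [ 1.    -0.031  0.001] w 0.0257 gf 12.1 F [-4.1 -0.3  3.7] j [-0.35  0.39 -0.12  1.06 -0.    1.25]
panel: n 3208 x [0.0076 0.0067] top z 0.0651
  leg -0.035 69 0.0759
  leg -0.025 85 0.0613
  leg -0.015 79 0.0507
  leg -0.005 75 0.0428
  leg 0.005 74 0.0343
  leg 0.015 72 0.0264
  leg 0.025 70 0.0175
  leg 0.035 33 0.0136
```

jog_arm([
  {"delta_pos": [0, 0, 0], "yaw": 0, "fingers": 0.2},
  {"delta_pos": [0, 0, 0], "yaw": 0, "fingers": 0.2},
  {"delta_pos": [0, -0.01, -0.013], "yaw": 0, "fingers": 0.2},
  {"delta_pos": [0, -0.02, -0.026], "yaw": 0, "fingers": 0.2},
  {"delta_pos": [0, -0.03, -0.038], "yaw": 0, "fingers": 0.2},
  {"delta_pos": [0, -0.03, -0.038], "yaw": 0, "fingers": 0.2},
])

```text
clock: 7.6
eef_pos: [0.5, -0.1849, 0.1238]
tool_rot: [0.718, 0.696, 0.006, 0.008]
ft_force: [10.1, 0.0, 0.2]
grip_width: 0.0199
grasp_force: 59.9
```

```bash
python3 -c "
from h import *
st(); tabfit('scene')"
```

```text
t 7.6 tcp [ 0.5    -0.1849  0.1238] toolx [ 0.03   1.    -0.002] tooly [ 0.999 -0.03   0.019] w 0.0199 gf 59.9 F [10.1  0.   0.2] j [-0.36  0.36 -0.12  1.07  0.    1.24]
panel: n 3496 x [0.0812 0.0103] top z 0.0737
  leg -0.035 42 0.0761
  leg -0.025 84 0.0762
  leg -0.015 79 0.0571
  leg -0.005 75 0.0498
  leg 0.005 72 0.0428
  leg 0.015 75 0.0356
  leg 0.025 71 0.0287
  leg 0.035 69 0.022
```

jog_arm([
  {"delta_pos": [0, -0.008, -0.013], "yaw": 0, "fingers": 0.15},
  {"delta_pos": [0, -0.015, -0.026], "yaw": 0, "fingers": 0.15},
  {"delta_pos": [0, -0.022, -0.04], "yaw": 0, "fingers": 0.1},
  {"delta_pos": [0, -0.022, -0.06], "yaw": 0, "fingers": 0.1},
  {"delta_pos": [0, -0.02, -0.08], "yaw": 0, "fingers": 0.1},
  {"delta_pos": [0, -0.015, -0.1], "yaw": 0, "fingers": 0.1},
  {"delta_pos": [0, -0.01, -0.12], "yaw": 0, "fingers": 0.1},
  {"delta_pos": [0, -0.01, -0.12], "yaw": 0, "fingers": 0.1},
])

```text
clock: 8.45
eef_pos: [0.4936, -0.1843, 0.1583]
tool_rot: [0.718, 0.696, 0.004, 0.004]
ft_force: [4.1, 0.4, -0.6]
grip_width: 0.0164
grasp_force: 57.1
```

```bash
python3 -c "
from h import *
st(); c=cam('side'); cv2.imwrite('pics/s3.png',cv2.resize(c['image'][90:290,240:440,::-1],None,fx=3,fy=3,interpolation=cv2.INTER_CUBIC))"
```

```text
t 8.45 tcp [ 0.4936 -0.1843  0.1583] toolx [ 0.031  1.    -0.001] tooly [ 0.999 -0.031  0.011] w 0.0164 gf 57.1 F [ 4.1  0.4 -0.6] j [-0.36  0.33 -0.07  1.16  0.    1.24]
```

View pics/s3.png

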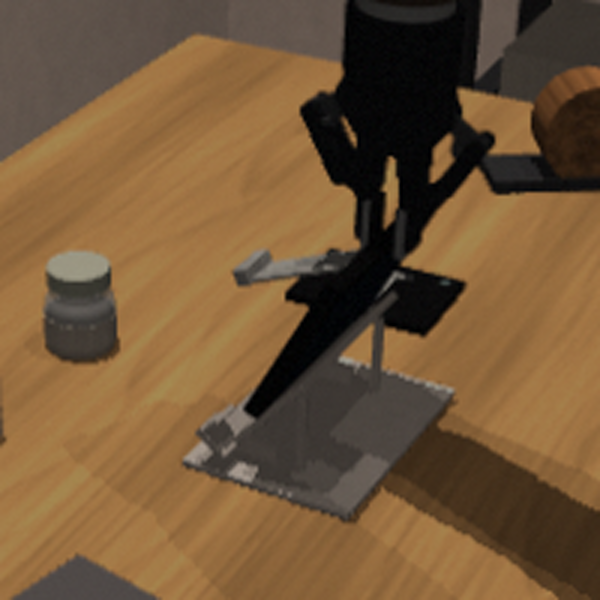

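The side crop shows the tablet pinched near its top (385,250) and rotating upright, its lower edge (255,410) now clear of the lips. I'll keep lifting.

jog_arm([
  {"delta_pos": [0, 0.02, -0.04], "yaw": 0, "fingers": 0.05},
  {"delta_pos": [0, 0.04, -0.08], "yaw": 0, "fingers": 0.05},
  {"delta_pos": [0, 0.06, -0.12], "yaw": 0, "fingers": 0.05},
  {"delta_pos": [0, 0.07, -0.18], "yaw": 0, "fingers": 0.05},
  {"delta_pos": [0, 0.07, -0.24], "yaw": 0, "fingers": 0.05},
  {"delta_pos": [0, 0.07, -0.3], "yaw": 0, "fingers": 0.05},
  {"delta_pos": [0, 0.07, -0.34], "yaw": 0, "fingers": 0.05},
  {"delta_pos": [0, 0.07, -0.34], "yaw": 0, "fingers": 0.05},
])

```text
clock: 9.3
eef_pos: [0.5104, -0.1845, 0.2592]
tool_rot: [0.718, 0.696, 0.001, 0.001]
ft_force: [-0.5, -0.3, -6.4]
grip_width: 0.0104
grasp_force: 59.8
```

```bash
cat >> h.py <<'E'
def held(name='scene'):
    "panel back plane from dark points below the fingers, in world"
    o=bot.get_obs(); t=o['eef_pos']; Rt=Ro.from_quat(o['tool_rot']).as_matrix(); c=cam(name); P=cloud(c); g=c['image'].mean(-1)
    h=Rt[:,1]*[1,1,0]; h/=np.linalg.norm(h); B=np.stack([h,np.cross([0,0,1],h),[0,0,1]],1)
    L=(P-t)@B
    q=L[(abs(L[...,0])<.06)&(abs(L[...,1])<.12)&(L[...,2]>-.16)&(L[...,2]<.045)&(g<50)&(P[...,2]>.012)]
    side=q[abs(abs(q[:,1])-.06)<.025]
    for _ in range(4):
        A=np.c_[side[:,1:],np.ones(len(side))]; k=np.linalg.lstsq(A,side[:,0],rcond=None)[0]; side=side[abs(A@k-side[:,0])<.005]
    print('lean back deg',np.degrees(np.arctan(k[1])).round(1),'yaw err deg',np.degrees(np.arctan(-k[0])).round(1),'x at tcp height',k[2].round(4),'z rel',np.percentile(side[:,2],[1,99]).round(4),'y rel',np.percentile(q[:,1],[.5,99.5]).round(4),len(side))
    for s in(-1,1):
        w=side[side[:,1]*s>0]; print('   side',s,'zmin',np.percentile(w[:,2],1).round(4),'zmax',np.percentile(w[:,2],99).round(4))
    return c
E
python3 -c "
from h import *
st(); held()"
```

```text
t 9.3 tcp [ 0.5104 -0.1845  0.2592] toolx [ 0.031  1.    -0.001] tooly [ 1.    -0.031  0.003] w 0.0104 gf 59.8 F [-0.5 -0.3 -6.4] j [-0.35  0.31  0.18  1.43  0.    1.26]
lean back deg -1.8 yaw err deg 0.1 x at tcp height 0.0073 z rel [-0.1108  0.0153] y rel [-0.0901  0.0878] 3114
   side -1 zmin -0.1106 zmax 0.0153
   side 1 zmin -0.1111 zmax 0.0153
```

jog_arm([
  {"delta_pos": [0.05, -0.002, 0], "yaw": 0, "fingers": 0.05},
  {"delta_pos": [0.14, -0.006, 0], "yaw": 0.03, "fingers": 0.05},
  {"delta_pos": [0.23, -0.01, 0], "yaw": 0.06, "fingers": 0.05},
  {"delta_pos": [0.32, -0.014, 0], "yaw": 0.09, "fingers": 0.05},
  {"delta_pos": [0.41, -0.018, 0], "yaw": 0.12, "fingers": 0.05},
  {"delta_pos": [0.5, -0.022, 0], "yaw": 0.15, "fingers": 0.05},
  {"delta_pos": [0.6, -0.026, 0], "yaw": 0.18, "fingers": 0.05},
  {"delta_pos": [0.7, -0.03, 0], "yaw": 0.21, "fingers": 0.05},
  {"delta_pos": [0.8, -0.034, 0], "yaw": 0.25, "fingers": 0.05},
  {"delta_pos": [0.9, -0.038, 0], "yaw": 0.25, "fingers": 0.05},
  {"delta_pos": [0.95, -0.04, 0], "yaw": 0.25, "fingers": 0.05},
  {"delta_pos": [0.95, -0.04, 0], "yaw": 0.25, "fingers": 0.05},
])

```text
clock: 10.55
eef_pos: [0.5054, 0.1034, 0.2567]
tool_rot: [0.782, 0.624, -0.001, -0.001]
ft_force: [0.5, -1.7, -7.4]
grip_width: 0.0101
grasp_force: 59.7
```

```bash
python3 -c "
from h import *
st(); held(); print(to([.5065,.195,.125]))
d=np.load('scene0.npz'); P=d['P'];c=bot
import cv2
I=d['I'].astype(int);m=((abs(P[...,2]-.004)<.006)&(I.max(-1)-I.min(-1)<25)).astype(np.uint8)
l=cv2.connectedComponents(m)[1]; mm=cv2.erode((l==l[265,432]).astype(np.uint8),np.ones((3,3)))
print(cv2.minAreaRect(P[mm>0][:,:2].astype(np.float32)))
"
```

```text
t 10.55 tcp [0.5054 0.1034 0.2567] toolx [ 0.222  0.975 -0.   ] tooly [ 0.975 -0.222 -0.002] w 0.0101 gf 59.7 F [ 0.5 -1.7 -7.4] j [0.2  0.26 0.1  1.41 0.   2.  ]
lean back deg -1.3 yaw err deg 0.0 x at tcp height 0.0077 z rel [-0.1104  0.0155] y rel [-0.0904  0.0872] 2730
   side -1 zmin -0.11 zmax 0.0154
   side 1 zmin -0.1107 zmax 0.0155
[ 0.304 -0.065  0.439]
((0.5462693572044373, 0.18622863292694092), (0.2744203805923462, 0.19974254071712494), 77.2948226928711)
```

jog_arm([
  {"delta_pos": [0.1, -0.02, 0.05], "yaw": 0, "fingers": 0.05},
  {"delta_pos": [0.2, -0.04, 0.12], "yaw": 0, "fingers": 0.05},
  {"delta_pos": [0.28, -0.06, 0.2], "yaw": 0, "fingers": 0.05},
  {"delta_pos": [0.304, -0.065, 0.27], "yaw": 0, "fingers": 0.05},
  {"delta_pos": [0.304, -0.065, 0.33], "yaw": 0, "fingers": 0.05},
  {"delta_pos": [0.304, -0.065, 0.38], "yaw": 0, "fingers": 0.05},
  {"delta_pos": [0.304, -0.065, 0.42], "yaw": 0, "fingers": 0.05},
  {"delta_pos": [0.304, -0.065, 0.44], "yaw": 0, "fingers": 0.05},
  {"delta_pos": [0.304, -0.065, 0.44], "yaw": 0, "fingers": 0.05},
])

```text
clock: 11.5
eef_pos: [0.5074, 0.1934, 0.1251]
tool_rot: [0.783, 0.622, -0.001, -0.0]
ft_force: [-0.1, 0.5, -6.8]
grip_width: 0.0102
grasp_force: 59.5
```

```bash
python3 -c "
from h import *
st(); held()"
```

```text
t 11.5 tcp [0.5074 0.1934 0.1251] toolx [ 0.227  0.974 -0.001] tooly [ 0.974 -0.227 -0.002] w 0.0102 gf 59.5 F [-0.1  0.5 -6.8] j [ 0.36  0.39 -0.06  1.11 -0.    2.16]
lean back deg -1.4 yaw err deg -0.3 x at tcp height 0.0072 z rel [-0.1109  0.0158] y rel [-0.0917  0.0861] 2150
   side -1 zmin -0.111 zmax 0.0162
   side 1 zmin -0.1107 zmax 0.0153
```

jog_arm([
  {"delta_pos": [0, 0, 0.008], "yaw": 0, "fingers": 0.05},
  {"delta_pos": [0, 0, 0.016], "yaw": 0, "fingers": 0.05},
  {"delta_pos": [0, 0, 0.024], "yaw": 0, "fingers": 0.05},
  {"delta_pos": [0, 0, 0.028], "yaw": 0, "fingers": 0.05},
  {"delta_pos": [0, 0, 0.028], "yaw": 0, "fingers": 0.05},
])

```text
clock: 12.05
eef_pos: [0.5092, 0.1937, 0.1205]
tool_rot: [0.783, 0.622, 0.002, 0.001]
ft_force: [-1.9, -3.2, 6.9]
grip_width: 0.0101
grasp_force: 61.3
```

The lower edge is down on the mat. Now I'll relax the grip, follow down a little, and guide the top back until the foot lands.

jog_arm([
  {"delta_pos": [0, 0, -0.008], "yaw": 0, "fingers": 0.05},
  {"delta_pos": [0, 0, -0.008], "yaw": 0, "fingers": 0.15},
  {"delta_pos": [0, 0.008, 0], "yaw": 0, "fingers": 0.2},
  {"delta_pos": [0, 0.016, 0.015], "yaw": 0, "fingers": 0.25},
  {"delta_pos": [0, 0.025, 0.03], "yaw": 0, "fingers": 0.3},
  {"delta_pos": [0, 0.034, 0.04], "yaw": 0, "fingers": 0.33},
  {"delta_pos": [0, 0.034, 0.04], "yaw": 0, "fingers": 0.33},
])

```text
clock: 12.75
eef_pos: [0.5179, 0.1917, 0.1047]
tool_rot: [0.783, 0.622, -0.001, -0.0]
ft_force: [-0.9, 0.0, 0.4]
grip_width: 0.0282
grasp_force: 0.0
```

```bash
python3 -c "
from h import *
st(); held()"
```

```text
t 12.75 tcp [0.5179 0.1917 0.1047] toolx [ 0.226  0.974 -0.001] tooly [ 0.974 -0.226 -0.001] w 0.0282 gf 0.0 F [-0.9  0.   0.4] j [ 0.35  0.43 -0.07  1.07 -0.    2.15]
lean back deg 0.5 yaw err deg -0.1 x at tcp height 0.0009 z rel [-0.0913  0.0321] y rel [-0.0909  0.0868] 2066
   side -1 zmin -0.0913 zmax 0.0322
   side 1 zmin -0.0908 zmax 0.0316
```

jog_arm([
  {"delta_pos": [0, 0.01, 0], "yaw": 0, "fingers": 0.33},
  {"delta_pos": [0, 0.02, 0], "yaw": 0, "fingers": 0.33},
  {"delta_pos": [0, 0.03, 0], "yaw": 0, "fingers": 0.33},
  {"delta_pos": [0, 0.04, 0], "yaw": 0, "fingers": 0.33},
  {"delta_pos": [0, 0.05, 0], "yaw": 0, "fingers": 0.33},
  {"delta_pos": [0, 0.06, 0], "yaw": 0, "fingers": 0.33},
  {"delta_pos": [0, 0.07, 0], "yaw": 0, "fingers": 0.33},
  {"delta_pos": [0, 0.08, 0], "yaw": 0, "fingers": 0.33},
  {"delta_pos": [0, 0.09, 0], "yaw": 0, "fingers": 0.33},
  {"delta_pos": [0, 0.1, 0], "yaw": 0, "fingers": 0.34},
  {"delta_pos": [0, 0.112, 0], "yaw": 0, "fingers": 0.35},
  {"delta_pos": [0, 0.112, 0], "yaw": 0, "fingers": 0.36},
])

```text
clock: 14.0
eef_pos: [0.551, 0.1843, 0.1056]
tool_rot: [0.783, 0.622, 0.0, 0.0]
ft_force: [0.8, 0.6, -0.7]
grip_width: 0.0307
grasp_force: 0.0
```

```bash
python3 -c "
from h import *
st(); held(); c=cam('side'); cv2.imwrite('pics/s4.png',cv2.resize(c['image'][130:430,120:420,::-1],None,fx=2,fy=2))"
```

```text
t 14.0 tcp [0.551  0.1843 0.1056] toolx [0.226 0.974 0.   ] tooly [ 0.974 -0.226  0.   ] w 0.0307 gf 0.0 F [ 0.8  0.6 -0.7] j [0.32 0.48 0.02 1.11 0.   2.12]
lean back deg 19.7 yaw err deg -0.2 x at tcp height 0.0023 z rel [-0.0923  0.0245] y rel [-0.0913  0.0867] 1459
   side -1 zmin -0.0922 zmax 0.0243
   side 1 zmin -0.0923 zmax 0.0245
```

View pics/s4.png

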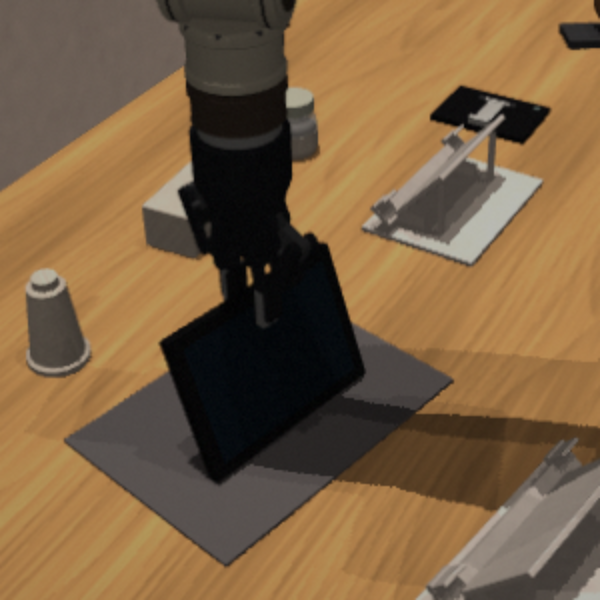

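The side crop shows the tablet leaning back about 20° on the mat, screen towards the robot, with the gripper around its top edge at (265,290). I'll open and back straight up.

jog_arm([
  {"delta_pos": [0, 0, 0], "yaw": 0, "fingers": 0.5},
  {"delta_pos": [0, 0, 0], "yaw": 0, "fingers": 0.6},
  {"delta_pos": [0, 0, -0.05], "yaw": 0, "fingers": 0.6},
  {"delta_pos": [0, 0, -0.15], "yaw": 0, "fingers": 0.6},
  {"delta_pos": [0, 0, -0.3], "yaw": 0, "fingers": 0.6},
  {"delta_pos": [0, 0, -0.45], "yaw": 0, "fingers": 0.6},
  {"delta_pos": [0, 0, -0.45], "yaw": 0, "fingers": 0.6},
  {"delta_pos": [0, 0, -0.45], "yaw": 0, "fingers": 0.6},
])

```text
clock: 14.9
eef_pos: [0.5514, 0.1846, 0.2423]
tool_rot: [0.783, 0.622, 0.002, 0.001]
ft_force: [-0.4, -0.3, -0.7]
grip_width: 0.0513
grasp_force: 0.0
```

```bash
python3 -c "
from h import *
st(); c=cam('scene'); cv2.imwrite('pics/f.png',c['image'][120:420,200:600,::-1]); P=cloud(c); g=c['image'].mean(-1)
M=np.array([.546,.1864]); a=np.radians(-12.8); B=np.array([[np.cos(a),-np.sin(a)],[np.sin(a),np.cos(a)]])
L=(P[...,:2]-M)@B; z=P[...,2]; x,y=L[...,0],L[...,1]
m=(abs(x)<.1)&(abs(y)<.12)&(z>.012)&(z<.14)&(g<50)
k=np.linalg.lstsq(np.c_[z[m],y[m],np.ones(m.sum())],x[m],rcond=None)[0]
print('lean',np.degrees(np.arctan(k[0])),'yaw',np.degrees(np.arctan(-k[1])),'bottom x back',k[2],'y mid',np.percentile(y[m],[.5,99.5]),'top',z[m].max())
m=(abs(x)<.1)&(abs(y)<.03)&(z>.01)&(z<.03)&(g>80); print('foot x',np.percentile(x[m],[5,95]),m.sum())"
```

```text
t 14.9 tcp [0.5514 0.1846 0.2423] toolx [0.226 0.974 0.002] tooly [ 0.974 -0.226  0.003] w 0.0513 gf 0.0 F [-0.4 -0.3 -0.7] j [0.32 0.4  0.25 1.42 0.   2.12]
lean 18.69785950204053 yaw -0.4874279263359725 bottom x back -0.02902471490969022 y mid [-0.09239018  0.08529295] top 0.13400263295514203
foot x [0.03054951 0.04915549] 153
```

View pics/f.png

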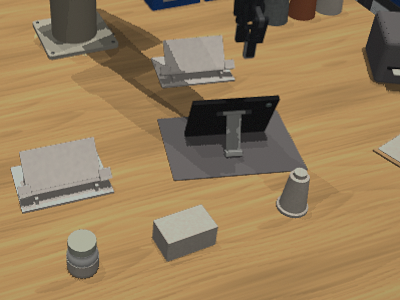

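The final view shows the tablet standing square on the mat at (232,120) with its foot on the mat at (233,153). It is centred, the bystanders have not moved, and the gripper is clear.

```bash
python3 -c "
from workcell import bot
print(bot.job_done())"
```

```text
the job is handed in; nothing more can be done
None
```

I handed the job in at about 15 s on the clock. The stand was swung fully out (about 0.70 rad) in the cradle, and the tablet now stands square on the middle of the mat, leaning back about 19°, screen to the robot, with the gripper clear. The hand-in returned no verdict, so these are my own camera measurements.

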